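# Rivet the carton flap shut and tug-prove it

## Task

Take the yellow snap rivet from the green holder, push it into the empty black socket in the carton's near flap until it snaps fully home, without crushing the flap. Then prove the joint: gripping the rivet, pull it straight up with about 12 N, hold that for at least a second without tearing the flap, and let go, leaving the rivet seated and everything else where it was.

Things in the scene. Friction and masses are not known exactly. Their poses are not given: they have to be found in the camera images.
- rivet: Yellow snap rivet, about 40 g, nose down in one of the holder's three pockets. Origin: centre of the flange's underside; z up its axis. Flange 44 mm across, z 0 to 4 mm. Below it a 13 mm neck to z = -14 mm, then a barb 20 mm across with a flat upper shoulder, coning to an 11 mm nose at z = -25 mm. Round but for the bar: goes in at any yaw.
- bar (a point): Middle of the yellow rivet's upright grip bar, 17 mm above the flange's underside. The bar is 32 mm long (own x), 12 mm thick (own y) and 26 mm high, rising from the flange's top; axes as the rivet's.
- socket (a point): Mouth of the empty socket: black collar 48 mm across with a 22 mm hole, in the carton's near flap. Point: hole centre at the collar's top face; z up the hole's axis. Moves with the flap. 5 to 9 mm down four spring tongues snap behind the barb: passing them takes 10 to 17 N, then the flange lands on the collar (rivet origin here). Snapped: 1.5 to 5 mm end play. Not snapped: slips out easily.
- flap (a joint): Springy bending of the near cardboard flap about its crease on the carton's near edge (rad): 0 at rest, positive pulled up, negative pressed down. The socket lies 100 mm from the crease; there the flap gives 1 mm per 12 N, or 0.00083 rad per newton, so a 12 N pull reads 0.010.
- carton: Closed corrugated carton, fixed, 300 mm (own x, away from the robot at yaw 0) by 360 by 136 mm high; origin at the centre of its underside. The near top flap is the half at own x below 0, with the empty socket at own (-50, 0, 139) mm. Two yellow rivets are already fitted in the far flap at own (50, -100) and (50, 100) mm; their bars end 169 mm above the bench.
- holder: Green block 70 mm (own x) by 235 mm (own y), 36 mm high, fixed, with three 22 mm pockets 30 mm deep at own y = -75, 0 and 75 mm; the rivets' flanges rest on its top. Origin at the centre of its underside.
- blue_a: Blue snap rivet of the same size and shape, standing in another pocket of the holder, kept for other cartons: leave it. Origin as for the yellow one.
- blue_b: Second blue snap rivet, likewise: leave it.
- tray: Shallow grey tray, 90 by 200 by 30 mm high, fixed, with a tape roll and a small jar in it. Origin at the centre of its underside.
- tape_roll: Amber roll of tape, 76 mm across, 24 mm high, lying in the tray. Origin at the centre of its underside.
- glue: Small jar with red cap, 34 mm across, 70 mm high, in the tray. Origin at the centre of its underside.
- cutter: Closed orange box cutter, 130 mm long, 22 mm wide, lying on the carton's far flap. Origin: underside of its handle.

How it is judged:
By the outcome, as a careful person would: the job done as asked, in the order asked, and still so for the second after the job is handed in, with the robot touching nothing.
It also fails if it takes over 58 s, if anything falls off the work surface, if the arm or the gripper's body presses on something with over 40 N, if the wrist force passes 120 N, or if a joint passes its speed limit or range.

## Robot

A 6-joint arm with a two-finger parallel gripper is mounted at the origin on the work surface. World frame = base frame: x ahead of the robot, y to its left, z up, the work surface at z = 0. Lengths are in m, angles in rad, forces in N, time in s.
With the tool pointing down it reaches from about 0.35 to 0.975 m from the base axis. Payload 4.9 kg.
Tool frame: the origin (TCP) lies on the centre line of the jaws, within the pads' length; the fingertips stand 17 mm ahead of it and the grasp point (between the pads) lies 2 mm behind it (ctrl.tcp_to_tips is the x of the fingertips in the tool frame, in m); x points along the fingers, z is the direction in which the jaws open and shut, and the axes are right-handed (so a half turn about x gives the same grasp; the last joint's range is limited). The gripper opens to 85 mm and grips with 20 to 120 N. Pads are 22 mm wide; open, the fingers measure 114 mm over their backs; the gripper's body (76 mm by 85 mm) begins 54 mm behind the grasp point. The pads swing forward as they close: fully open they stand 13 mm farther back than shut.
Start: joints at [1.08, 0.053, 1.613, -0, 1.476, -0.119], TCP at [0.227, 0.582, 0.248] pointing down, gripper open.
Joint ranges: [-3.01, 3.01], [-1.01, 2.22], [0.06, 2.58], [-1.02, 4.17], [0.09, 2.62], [-3.14, 3.14]. Speed limits (rad/s): [2.57, 2.57, 3.14, 3.14, 3.14, 3.14].

## Interface

Orientations are given as a rotation vector (axis times angle).
In Python, from station import ctrl, cams, finder gives the robot as it stands.
- The arm moves only by the tool step_arm, never from a script. Its argument "moves" is a list of rows, each a list of 3 entries, a list of its own where there are three numbers: the shift along the tool's x, y, z in cm, then the turn, a rotation vector about the tool's x, y, z in degrees, then the opening, from 0 (shut) to 1 (fully open). A call has exactly 10 rows; each row is the pose to reach, as a shift and turn from the pose measured when the call began, along the tool's axes at that moment; what a row does not reach only later rows make up. A row lasts 1/12 s, in which the tool goes at most 41.7 mm and 7.16 degrees, less where a joint would pass 70% of its speed; a pose out of reach is approached as far as the arm can. A call with a gripper value outside its range is refused whole. The fingers move at their own pace and stop on an object; "grip_force" is the grip in N (left out, the last holds). Time passes only in rows, so rows that repeat a pose let the fingers close, or fill a call up. It gives the time, the measured TCP pose, the force and the opening at its end, in the units of the state.
- ctrl.get_obs(): the state, without advancing time (a new reading comes with each control period).
- cams.get_image(name): name is "side" or "top"; returns a dict with "pixels" (420x560x3 uint8, blue, green, red), "fx", "fy", "cx", "cy" (pixels), "position" and "attitude" of the camera in the world. Camera axes: x right, y up, looking along -z (the intrinsics and any distortion apply to the point x, -y, -z); pixel columns grow to the right and rows downward; lengths in m; the calibration is good to about 2 mm. A picture is of the moment at which its call begins. There is no depth.
- ctrl.finish_job(): hands the job in, once; it reports no verdict.
Trained networks look in the newest picture that a camera, given by its name, has taken for a name from the list of things; names that differ only in an ending like _2 or _b are one class to them, and where a whole thing is asked for, a point or a joint stands for the part that bears it (a point fixed in the world has none). Each returns a list of dicts, best first, with "conf" (0 to 1); they miss things now and then, are a little off and sometimes report something else, mostly with a low value. They report only what shows in the picture. A call takes as long as a camera call.
- finder.find_in(camera, name): "at" ([column, row] in pixels, amid what is visible of it).
- finder.regions_of(camera, name): "region" (420x560 bool, what is visible of it) and "at" ([column, row] in pixels, amid what is visible of it).
- finder.tip_of(camera, name): "at" ([column, row] in pixels: a listed point, or the origin of a listed thing).
The state is a dict: "t": time; "q": joint angles; "dq": joint speeds; "effort": joint torques, N m; "tool_pos": TCP position; "tool_rot": TCP orientation; "contact_force": force on the tool from outside, world axes, zero at the start; "wrist_torque": the same for the moment, N m; "opening": finger opening in m.
Only numpy, scipy, OpenCV 4.12 (cv2) and the standard library are available. Lean on these libraries where they do the work, as an engineer would, in place of code of your own. Each camera call takes 0.05 s, during which the arm holds its last target. There are 200 camera calls.

## Working session

There is one attempt and no reset: what is moved stays moved. The work goes in short steps, Python scripts to look and compute and a tool call to move; the robot and the scene stay as the last step left them, time stands still between calls to the robot, and variables do not carry over. Pictures are saved under pics/ and viewed, on a budget of 10 in all, crops included, one or two more only if the job needs it, and the job is handed in when it is done.

Besides the shell and the picture viewer there is one more tool, called after "Request:" by a JSON object that holds its "method" and its "body". step_arm: Moves the arm, as the interface text tells. Its arguments: {"type":"object","properties":{"moves":{"type":"array"},"grip_force":{"type":"number"}},"required":["moves"]}

```bash
ls; mkdir -p pics
cat > h.py <<'E'
import numpy as np, cv2
from scipy.spatial.transform import Rotation as R
from station import ctrl, cams, finder
def att(im):
    a=np.array(im["attitude"],float)
    return a if a.shape==(3,3) else R.from_rotvec(a).as_matrix() if a.size==3 else R.from_quat(a).as_matrix()
def ray(im,px):
    u,v=px; d=np.array([(u-im["cx"])/im["fx"],-(v-im["cy"])/im["fy"],-1.])
    return np.array(im["position"]),att(im)@d
def atz(im,px,z):
    p,d=ray(im,px); return p+d*(z-p[2])/d[2]
def proj(im,P):
    c=att(im).T@(np.array(P)-im["position"]); return np.array([im["cx"]+im["fx"]*c[0]/-c[2], im["cy"]-im["fy"]*c[1]/-c[2]])
def tri(rays):
    A=0;b=0
    for p,d in rays:
        d=d/np.linalg.norm(d);M=np.eye(3)-np.outer(d,d);A=A+M;b=b+M@p
    return np.linalg.solve(A,b)
E
python3 - <<'E'
from h import *
ims={}
for c in("top","side"):
    im=cams.get_image(c);ims[c]=im
    cv2.imwrite(f"pics/{c}1.png",im["pixels"])
    print(c,{k:v for k,v in im.items() if k!="pixels"})
    for n in("rivet","bar","socket","carton","holder","blue_a"):
        print(n,[(np.round(r["at"],1).tolist(),round(r["conf"],2)) for r in finder.tip_of(c,n)][:4])
o=ctrl.get_obs();print(o)
E
```

```text
pics
top {'fx': 517.9705341232543, 'fy': 517.9705341232543, 'cx': 279.5460640881771, 'cy': 217.4044866361981, 'position': array([ 0.51768807, -0.05775581,  1.19098895]), 'attitude': array([ 0.06319867, -0.03160539, -1.54276976])}
rivet [([356.8, 298.1], 0.87), ([152.7, 239.3], 0.65)]
bar [([364.3, 298.0], 0.62)]
socket [([153.6, 240.3], 0.8)]
carton [([167.9, 217.6], 0.76)]
holder [([392.0, 298.8], 0.98)]
blue_a [([393.4, 296.1], 0.77), ([432.6, 302.3], 0.76)]
side {'fx': 483.9465341956644, 'fy': 483.9465341956644, 'cx': 281.4095724939091, 'cy': 195.1204802917202, 'position': array([ 0.24379425, -0.76010667,  1.0238304 ]), 'attitude': array([ 0.71146885, -0.16142654, -0.37809816])}
rivet [([296.9, 279.0], 0.71), ([250.9, 292.6], 0.55)]
bar [([229.9, 128.9], 0.56), ([248.1, 291.8], 0.55)]
socket [([231.1, 130.5], 0.68)]
carton []
holder []
blue_a [([274.8, 351.3], 0.68), ([262.0, 321.9], 0.61)]
{'t': 0.7, 'q': array([ 1.08000175e+00,  5.27100251e-02,  1.61287373e+00, -3.24232589e-05,
        1.47597241e+00, -1.19037034e-01]), 'dq': array([ 0.00109484,  0.00123623,  0.00084856,  0.00061929, -0.0012345 ,
        0.00170328]), 'effort': array([-2.32797838e-04, -3.93556488e+01, -3.70368075e+01, -1.48138624e-04,
        4.50167545e-04, -1.32461764e-05]), 'tool_pos': array([0.22706182, 0.58229375, 0.24831307]), 'tool_rot': array([-0.93114477,  1.36239748,  0.93112537]), 'contact_force': array([ 0.22493512, -0.10789021,  0.27532917]), 'wrist_torque': array([ 0.01595932, -0.00916591,  0.02773061]), 'opening': 0.08529271396465951}
```

```bash
cd pics; python3 -c "
import cv2,numpy as np
print(cv2.imread('top1.png').shape)"
```

```text
(420, 560, 3)
```

View pics/top1.png

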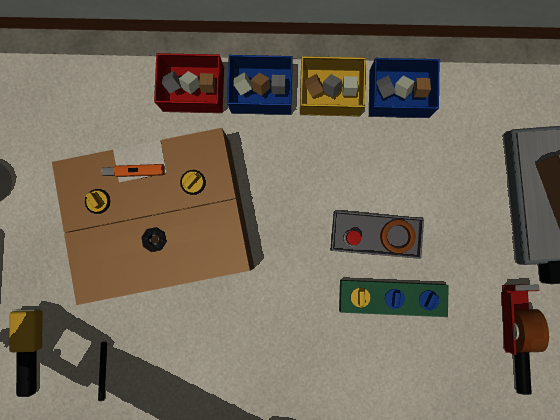

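View pics/side1.png

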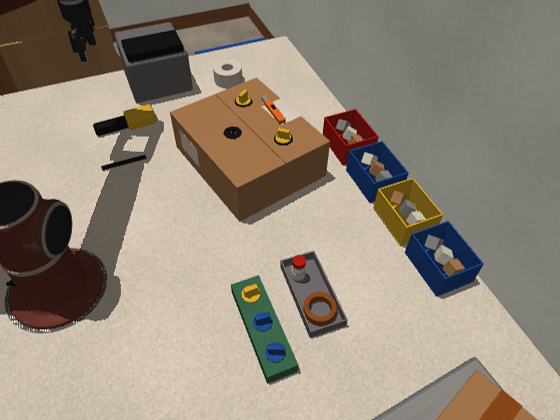

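The top view shows the yellow rivet at (361,297), with its bar running nearly up and down the image. The blue rivets are at (395,298) and (429,299), and the socket is at (153,240). The side view shows the rivet at (251,292) and the socket at (232,132).

Run:
```python
from h import *
T=cams.get_image("top");S=cams.get_image("side")
def best(c,n,near):
    rs=[r for r in finder.regions_of(c,n) if np.hypot(*(np.array(r["at"])-near))<15]
    if not rs: print("none",c,n);return None
    r=rs[0];m=np.array(r["region"]).astype(np.uint8);ys,xs=np.nonzero(m)
    (cx,cy),(w,h),a=cv2.minAreaRect(np.stack([xs,ys],1).astype(np.float32))
    print(c,n,r["at"],round(r["conf"],2),m.sum(),"cen",xs.mean().round(1),ys.mean().round(1),"rect",np.round([cx,cy,w,h,a],1));return m,(xs.mean(),ys.mean())
for n,pt,ps,z in(("rivet",(361,297),(251,292),.05),("socket",(153.5,240),(232,132),.139),("holder",(394,298),(266,328),.036),("carton",(150,215),(250,145),.136)):
    a=best("top",n,np.array(pt));b=best("side",n,np.array(ps))
    if a: print("  top@z",atz(T,a[1],z))
    if b: print("  side@z",atz(S,b[1],z))
    if a and b: print("  tri",tri([ray(T,a[1]),ray(S,b[1])]))
# bar: bright yellow top
px=T["pixels"];h=cv2.cvtColor(px,cv2.COLOR_BGR2HSV)
cv2.imwrite("pics/crop1.png",cv2.vconcat([cv2.resize(px[275:320,330:460],None,fx=6,fy=6,interpolation=2),cv2.resize(px[215:265,95:225],None,fx=6,fy=6,interpolation=2)])[:570])
for n in("rivet","bar","socket"):
  for c in("top","side"): print(n,c,[(np.round(r["at"],1).tolist(),round(r["conf"],2)) for r in finder.tip_of(c,n)])
print("rivet org",atz(T,(361,297),.036),"tip tool x",ctrl.tcp_to_tips)
print(R.from_rotvec(ctrl.get_obs()["tool_rot"]).as_matrix().round(3))
# carton top corners (near): (77,304),(252,270),(65,231),(240,198),(53,161),(223,128)
for p in[(77,304),(252,270),(53,161),(223,128)]: print("carton corner",atz(T,p,.136).round(3))
```

```text
top rivet [359.4, 297.1] 0.58 289 cen 360.2 296.8 rect [360. 297.  18.  18.  90.]
side rivet [251.1, 293.8] 0.76 260 cen 250.7 293.5 rect [250.5 293.5  17.   17.   90. ]
  top@z [ 0.41794838 -0.21434035  0.05      ]
  side@z [ 0.41460018 -0.22141895  0.05      ]
  tri [ 0.41673809 -0.21568423  0.03942662]
top socket [156.2, 250.7] 0.75 12782 cen 155.9 251.8 rect [155.8 251.8  73.7 177.3  78.8]
side socket [224.0, 141.3] 0.81 4993 cen 227.2 141.1 rect [227.2 138.9 114.9  52.8  48.4]
  top@z [0.50424903 0.21421104 0.139     ]
  side@z [0.50471994 0.18997775 0.139     ]
  tri [0.50809842 0.21901462 0.11388066]
top holder [384.6, 292.5] 0.85 2788 cen 393.2 297.6 rect [393.4 297.5 108.9  34.4   2.9]
side holder [262.9, 331.5] 0.87 2746 cen 264.3 331.6 rect [264.5 328.3 106.1  36.3  69. ]
  top@z [ 0.41719281 -0.28882762  0.036     ]
  side@z [ 0.4112719  -0.31316117  0.036     ]
  tri [ 0.41569418 -0.29652486  0.00061603]
top carton [154.1, 217.8] 0.97 25579 cen 152.5 216.9 rect [151.5 215.5 147.5 182.   78.7]
side carton [249.9, 148.4] 0.57 13665 cen 249.2 147.6 rect [251.7 141.7 129.7 134.4  61.2]
  top@z [0.57550406 0.22500563 0.136     ]
  side@z [0.55182238 0.14709063 0.136     ]
  tri [0.58381514 0.25073449 0.03577945]
rivet top [([358.6, 294.1], 0.71)]
rivet side [([259.7, 325.1], 0.68), ([252.2, 296.1], 0.59)]
bar top [([349.0, 240.3], 0.6), ([360.7, 299.0], 0.58)]
bar side [([248.7, 288.2], 0.51), ([276.0, 348.7], 0.28)]
socket top [([149.9, 239.2], 0.89)]
socket side [([231.3, 128.6], 0.97), ([274.9, 349.9], 0.51)]
rivet org [ 0.41633257 -0.21811968  0.036     ] tip tool x 0.017
[[-0.    -0.932  0.363]
 [-0.     0.363  0.932]
 [-1.     0.    -0.   ]]
carton corner [0.394 0.372 0.136]
carton corner [0.473 0.017 0.136]
carton corner [0.686 0.437 0.136]
carton corner [0.763 0.087 0.136]
```

View pics/crop1.png

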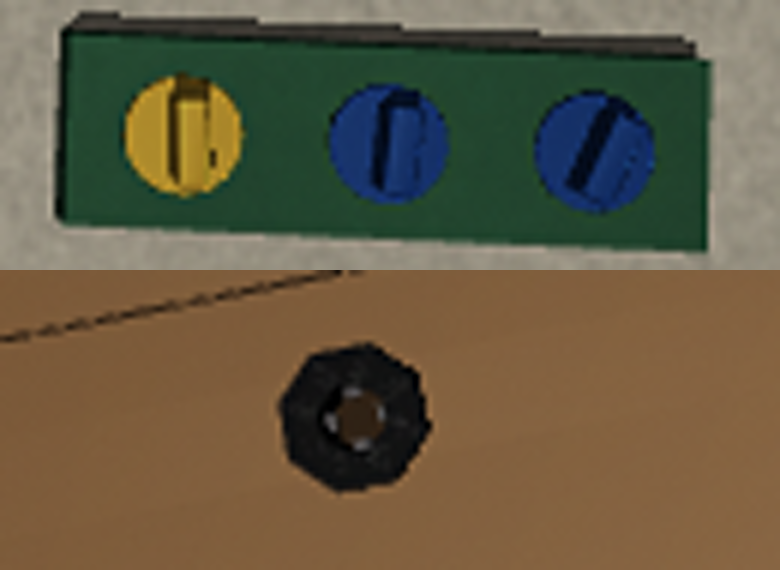

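```bash
cat >> h.py <<'E'
def goal(P,yaw,o=None):
    """shift cm, turn deg in the tool frame; yaw = world angle (deg) of the jaw axis z (mod 180), tool down"""
    o=o or ctrl.get_obs(); M=R.from_rotvec(o["tool_rot"]).as_matrix()
    best=None
    for k in(0,180):
        a=np.radians(yaw+k); z=np.array([np.cos(a),np.sin(a),0]);x=np.array([0,0,-1.]);T=np.stack([x,np.cross(z,x),z],1)
        rv=np.degrees(R.from_matrix(M.T@T).as_rotvec())
        if best is None or np.linalg.norm(rv)<np.linalg.norm(best): best=rv
    return (M.T@(np.array(P)-o["tool_pos"])*100).round(2), best.round(1)
E
python3 - <<'E'
from h import *
T=cams.get_image("top");S=cams.get_image("side")
def c(x,y,x0,y0): return ((x+.5)/6-.5+x0,(y+.5)/6-.5+y0)
f=atz(T,c(184,135,330,275),.040);print("flange",f)
a=atz(T,c(194,193,330,275),.066);b=atz(T,c(194,100,330,275),.066);print("bar top",a,b,(a+b)/2,"len",np.linalg.norm(a-b),"dir deg",np.degrees(np.arctan2(*(b-a)[[1,0]])))
b1=atz(T,c(386,112,330,275),.066);
s=atz(T,c(355,418-270,95,215),.139);print("socket",s)
# dark collar centroid in side
for n,im,(u,v) in(("top",T,(154,240)),("side",S,(232,132))):
    g=im["pixels"].max(2).astype(int);m=(g<60).astype(np.uint8);w=np.zeros_like(m);w[v-14:v+14,u-16:u+16]=1
    ys,xs=np.nonzero(m*w);cnt=cv2.convexHull(np.stack([xs,ys],1).astype(np.int32));mo=cv2.moments(cnt);p=(mo["m10"]/mo["m00"],mo["m01"]/mo["m00"])
    print(n,np.round(p,1),mo["m00"],atz(im,p,.139).round(4)); 
for n,im,(u,v) in(("top",T,(360,297)),("side",S,(250,293))):
    h=cv2.cvtColor(im["pixels"],cv2.COLOR_BGR2HSV);m=((h[...,0]>18)&(h[...,0]<33)&(h[...,1]>120)).astype(np.uint8);w=np.zeros_like(m);w[v-14:v+14,u-16:u+16]=1
    ys,xs=np.nonzero(m*w);print(n,xs.min(),xs.max(),ys.min(),ys.max(),atz(im,((xs.min()+xs.max())/2,(ys.min()+ys.max())/2),.045).round(4))
print("flange proj in side",proj(S,f),"T proj",proj(T,f))
print(goal([f[0],f[1],.16],90))
E
```

```text
flange [ 0.41645264 -0.21592351  0.04      ]
bar top [ 0.39824685 -0.21630074  0.066     ] [ 0.43129894 -0.21569247  0.066     ] [ 0.4147729  -0.21599661  0.066     ] len 0.033057681027595286 dir deg 1.0543151841494984
socket [0.5296948  0.21964862 0.139     ]
top [153.7 239.3] 450.5 [0.5297 0.2197 0.139 ]
side [232.4 132.4] 151.5 [0.5294 0.2185 0.139 ]
top 350 370 287 307 [ 0.4171 -0.2147  0.045 ]
side 241 260 284 302 [ 0.4155 -0.2173  0.045 ]
flange proj in side [250.7341774 293.4714596] T proj [360.25       297.08333333]
(array([  8.83, -46.64, -67.49]), array([-21.3,  -0. ,  -0. ]))
```

Request:
{"method": "step_arm", "body": {"moves": [[[0,-37.5,-26.4],[-22,0,0],0.5],[[0,-37.5,-26.4],[-22,0,0],0.5],[[0,-37.5,-26.4],[-22,0,0],0.5],[[0,-37.5,-26.4],[-22,0,0],0.5],[[0,-37.5,-26.4],[-22,0,0],0.5],[[0,-37.5,-26.4],[-22,0,0],0.5],[[0,-37.5,-26.4],[-22,0,0],0.5],[[0,-37.5,-26.4],[-22,0,0],0.5],[[0,-37.5,-26.4],[-22,0,0],0.5],[[0,-37.5,-26.4],[-22,0,0],0.5]], "grip_force": 60}}

```text
t: 2.43
tool_pos: [0.4556, 0.237, 0.2487]
tool_rot: [-1.218, 1.202, 1.218]
contact_force: [0.0, 0.4, 1.0]
opening: 0.0426
```

Run:
```python
from h import *
print(goal([.416,-.216,.13],91))
```

```text
(array([ 11.85,   4.53, -45.25]), array([-0.3,  0. ,  0.1]))
```

Request:
{"method": "step_arm", "body": {"moves": [[[11.8,4.5,-45.2],[0,0,0],0.5],[[11.8,4.5,-45.2],[0,0,0],0.5],[[11.8,4.5,-45.2],[0,0,0],0.5],[[11.8,4.5,-45.2],[0,0,0],0.5],[[11.8,4.5,-45.2],[0,0,0],0.5],[[11.8,4.5,-45.2],[0,0,0],0.5],[[11.8,4.5,-45.2],[0,0,0],0.5],[[11.8,4.5,-45.2],[0,0,0],0.5],[[11.8,4.5,-45.2],[0,0,0],0.5],[[11.8,4.5,-45.2],[0,0,0],0.5]]}}

```text
t: 3.27
tool_pos: [0.4202, -0.1652, 0.144]
tool_rot: [-1.219, 1.202, 1.216]
contact_force: [2.1, 0.3, 0.3]
opening: 0.0425
```

Request:
{"method": "step_arm", "body": {"moves": [[[1,0,-5],[0,0,0],0.5],[[1,0,-5],[0,0,0],0.5],[[1,0,-5],[0,0,0],0.5],[[1,0,-5],[0,0,0],0.5],[[1,0,-5],[0,0,0],0.5],[[1,0,-5],[0,0,0],0.5],[[1,0,-5],[0,0,0],0.5],[[1,0,-5],[0,0,0],0.5],[[1,0,-5],[0,0,0],0.5],[[1,0,-5],[0,0,0],0.5]]}}

```text
t: 4.1
tool_pos: [0.421, -0.2148, 0.1342]
tool_rot: [-1.22, 1.202, 1.217]
contact_force: [-0.2, 1.3, 0.5]
opening: 0.0427
```

Run:
```python
from h import *
T=cams.get_image("top");S=cams.get_image("side");o=ctrl.get_obs();print(o["tool_pos"],goal([.416,-.216,.065],91))
for n,im in(("t",T),("s",S)): print(n,proj(im,[.416,-.216,.066]).round(1),proj(im,o["tool_pos"]).round(1))
a=cv2.resize(T["pixels"][250:340,310:430],None,fx=4,fy=4,interpolation=2);b=cv2.resize(S["pixels"][240:330,200:280],None,fx=4,fy=4,interpolation=2)
cv2.imwrite("pics/pre.png",cv2.hconcat([a,b])[:, :800])
```

```text
[ 0.42093007 -0.2149993   0.13413892] (array([ 6.91,  0.51, -0.09]), array([-0.3, -0. ,  0.1]))
t [361.9 298.4] [366.2 299.2]
s [250.2 287.7] [251.2 270.1]
```

View pics/pre.png

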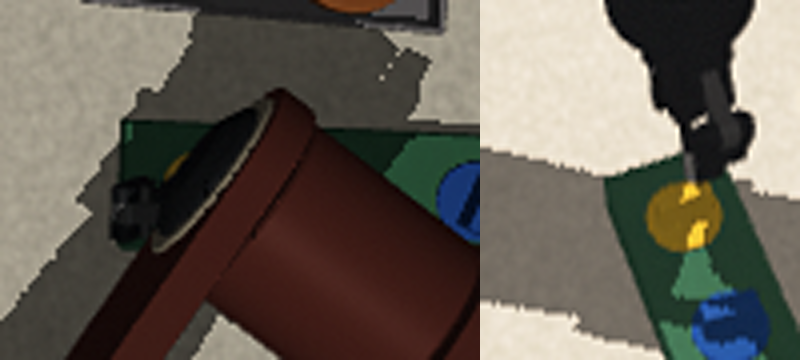

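The side view shows the gripper above the yellow rivet. The arm hides the rivet in the top view. I'm going down with the jaws half open, which leaves about 15 mm to either side of the bar.

Request:
{"method": "step_arm", "body": {"moves": [[[3.5,0.4,-0.1],[-0.3,0,0],0.5],[[6,0.5,-0.1],[-0.3,0,0],0.5],[[7,0.5,-0.1],[-0.3,0,0],0.5],[[7.4,0.5,-0.1],[-0.3,0,0],0.5],[[7.4,0.5,-0.1],[-0.3,0,0],0.5],[[7.4,0.5,-0.1],[-0.3,0,0],0],[[7.4,0.5,-0.1],[-0.3,0,0],0],[[7.4,0.5,-0.1],[-0.3,0,0],0],[[7.4,0.5,-0.1],[-0.3,0,0],0],[[7.4,0.5,-0.1],[-0.3,0,0],0]], "grip_force": 60}}

```text
t: 5.03
tool_pos: [0.4173, -0.2162, 0.0619]
tool_rot: [-1.225, 1.198, 1.218]
contact_force: [-0.2, 4.5, 4.7]
opening: 0.0108
```

Run:
```python
from h import *
o=ctrl.get_obs();print(o["tool_pos"],o["contact_force"],o["opening"])
```

```text
[ 0.41726452 -0.21617739  0.06185985] [-0.21421882  4.48000156  4.65612781] 0.010820280467382403
```

Request:
{"method": "step_arm", "body": {"moves": [[[0,0,0],[0,0,0],0],[[-0.5,0,0],[0,0,0],0],[[-1.5,0,0],[0,0,0],0],[[-3,0,0],[0,0,0],0],[[-5,0,0],[0,0,0],0],[[-8,0,0],[0,0,0],0],[[-11,0,0],[0,0,0],0],[[-15,0,0],[0,0,0],0],[[-18,0,0],[0,0,0],0],[[-18,0,0],[0,0,0],0]], "grip_force": 100}}

```text
t: 5.87
tool_pos: [0.4193, -0.2186, 0.2516]
tool_rot: [-1.238, 1.196, 1.204]
contact_force: [0.9, 0.4, 0.5]
opening: 0.0101
```

Run:
```python
from h import *
o=ctrl.get_obs();print(o["tool_pos"],o["contact_force"],o["opening"])
M=R.from_rotvec(o["tool_rot"]).as_matrix();print(M.round(3))
print(goal([.528,.219,.225],91))
```

```text
[ 0.41926021 -0.21863009  0.25157502] [0.92225873 0.39348851 0.51843771] 0.010094738504539383
[[ 0.017 -1.    -0.017]
 [-0.011 -0.017  1.   ]
 [-1.    -0.017 -0.011]]
(array([  2.38, -11.59,  43.59]), array([-0. , -0.6,  1. ]))
```

Request:
{"method": "step_arm", "body": {"moves": [[[0.5,-11.6,43.6],[0,-0.6,1],0],[[0.5,-11.6,43.6],[0,-0.6,1],0],[[0.5,-11.6,43.6],[0,-0.6,1],0],[[0.5,-11.6,43.6],[0,-0.6,1],0],[[0.5,-11.6,43.6],[0,-0.6,1],0],[[0.5,-11.6,43.6],[0,-0.6,1],0],[[0.5,-11.6,43.6],[0,-0.6,1],0],[[0.5,-11.6,43.6],[0,-0.6,1],0],[[0.5,-11.6,43.6],[0,-0.6,1],0],[[0.5,-11.6,43.6],[0,-0.6,1],0]]}}

```text
t: 6.7
tool_pos: [0.5199, 0.1895, 0.2443]
tool_rot: [-1.223, 1.201, 1.221]
contact_force: [1.3, -1.3, -0.5]
opening: 0.01
```

Run:
```python
from h import *
o=ctrl.get_obs();print(o["tool_pos"],o["contact_force"],o["opening"])
print(goal([.5285,.219,.215],91))
```

```text
[0.51988708 0.18953373 0.24425624] [ 1.33805547 -1.30245954 -0.49839325] 0.010027918304931112
(array([ 2.92, -0.91,  2.93]), array([ 0. , -0.1,  0.1]))
```

Request:
{"method": "step_arm", "body": {"moves": [[[1,-0.9,2.9],[0,0,0],0],[[2,-0.9,2.9],[0,0,0],0],[[2.9,-0.9,2.9],[0,0,0],0],[[2.9,-0.9,2.9],[0,0,0],0],[[2.9,-0.9,2.9],[0,0,0],0],[[2.9,-0.9,2.9],[0,0,0],0],[[2.9,-0.9,2.9],[0,0,0],0],[[2.9,-0.9,2.9],[0,0,0],0],[[2.9,-0.9,2.9],[0,0,0],0],[[2.9,-0.9,2.9],[0,0,0],0]]}}

```text
t: 7.53
tool_pos: [0.5286, 0.2184, 0.2158]
tool_rot: [-1.223, 1.2, 1.22]
contact_force: [-0.6, -1.2, -0.1]
opening: 0.0099
```

Run:
```python
from h import *
T=cams.get_image("top");S=cams.get_image("side");o=ctrl.get_obs();tp=o["tool_pos"];print(tp,o["contact_force"],R.from_rotvec(o["tool_rot"]).as_matrix().round(3))
fl=tp-[0,0,.0259]
for n,im in(("t",T),("s",S)): print(n,"flange",proj(im,fl).round(1),"nose",proj(im,fl-[0,0,.025]).round(1),"sock",proj(im,[.5295,.219,.139]).round(1))
a=cv2.resize(T["pixels"][200:280,110:190],None,fx=5,fy=5,interpolation=2);b=cv2.resize(S["pixels"][80:160,195:275],None,fx=5,fy=5,interpolation=2)
cv2.imwrite("pics/pre2.png",cv2.hconcat([a,b]))
```

```text
[0.52850932 0.21850897 0.21549941] [ 0.09331756 -0.12392071 -0.57940924] [[ 0.001 -1.    -0.017]
 [-0.001 -0.017  1.   ]
 [-1.    -0.001 -0.001]]
t flange [147.5 239.4] nose [150.9 239.6] sock [154.1 239.4]
s flange [231.  118.1] nose [231.5 125.3] sock [232.4 132.3]
```

View pics/pre2.png

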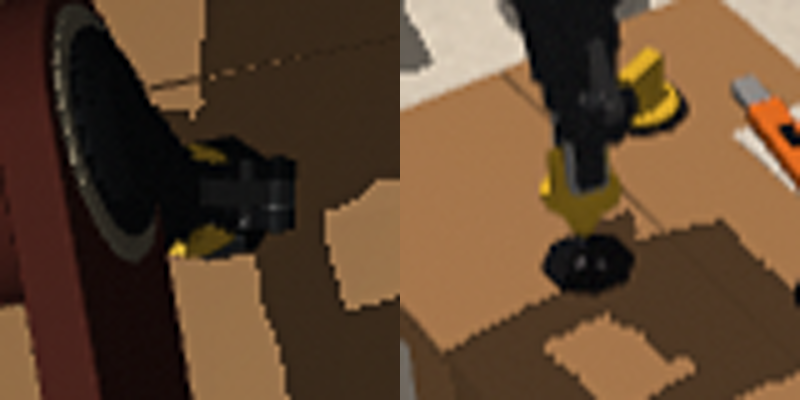

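The side view shows the rivet's nose at about (231.6,127), right above the socket at (232,132). In the top view the flange is centred on row 239, the same row as the socket. I'll shift about 0.7 mm and go down.

Request:
{"method": "step_arm", "body": {"moves": [[[1,-0.08,0.05],[0,0,0],0],[[2,-0.08,0.05],[0,0,0],0],[[2.6,-0.08,0.05],[0,0,0],0],[[2.9,-0.08,0.05],[0,0,0],0],[[3.0,-0.08,0.05],[0,0,0],0],[[3.1,-0.08,0.05],[0,0,0],0],[[3.2,-0.08,0.05],[0,0,0],0],[[3.3,-0.08,0.05],[0,0,0],0],[[3.3,-0.08,0.05],[0,0,0],0],[[3.3,-0.08,0.05],[0,0,0],0]]}}

```text
t: 8.47
tool_pos: [0.5295, 0.2192, 0.1828]
tool_rot: [-1.223, 1.2, 1.22]
contact_force: [0.1, 1.1, -0.1]
opening: 0.0102
```

Run:
```python
from h import *
o=ctrl.get_obs();print(o["tool_pos"],o["contact_force"],o["wrist_torque"])
```

```text
[0.52948096 0.21915009 0.18279843] [ 0.08079104  1.13462674 -0.08899658] [0.1463896  0.00236809 0.04341394]
```

Request:
{"method": "step_arm", "body": {"moves": [[[0.1,0,0],[0,0,0],0],[[0.2,0,0],[0,0,0],0],[[0.3,0,0],[0,0,0],0],[[0.4,0,0],[0,0,0],0],[[0.5,0,0],[0,0,0],0],[[0.6,0,0],[0,0,0],0],[[0.7,0,0],[0,0,0],0],[[0.7,0,0],[0,0,0],0],[[0.7,0,0],[0,0,0],0],[[0.7,0,0],[0,0,0],0]]}}

```text
t: 9.3
tool_pos: [0.5302, 0.2198, 0.1765]
tool_rot: [-1.223, 1.197, 1.22]
contact_force: [1.6, 4.6, 4.7]
opening: 0.0095
```

Request:
{"method": "step_arm", "body": {"moves": [[[0,-0.03,0.1],[0,0,0],0],[[0.1,-0.03,0.1],[0,0,0],0],[[0.2,-0.03,0.1],[0,0,0],0],[[0.25,-0.03,0.1],[0,0,0],0],[[0.3,-0.03,0.1],[0,0,0],0],[[0.35,-0.03,0.1],[0,0,0],0],[[0.4,-0.03,0.1],[0,0,0],0],[[0.4,-0.03,0.1],[0,0,0],0],[[0.4,-0.03,0.1],[0,0,0],0],[[0.4,-0.03,0.1],[0,0,0],0]]}}

```text
t: 10.13
tool_pos: [0.5308, 0.2206, 0.1737]
tool_rot: [-1.224, 1.197, 1.219]
contact_force: [-1.2, 1.9, 8.6]
opening: 0.0097
```

Request:
{"method": "step_arm", "body": {"moves": [[[0.1,0,0],[0,0,0],0],[[0.15,0,0],[0,0,0],0],[[0.2,0,0],[0,0,0],0],[[0.25,0,0],[0,0,0],0],[[0.3,0,0],[0,0,0],0],[[0.35,0,0],[0,0,0],0],[[0.4,0,0],[0,0,0],0],[[0.4,0,0],[0,0,0],0],[[0.4,0,0],[0,0,0],0],[[0.4,0,0],[0,0,0],0]]}}

```text
t: 10.97
tool_pos: [0.5308, 0.2205, 0.1696]
tool_rot: [-1.224, 1.197, 1.219]
contact_force: [0.2, 1.9, 4.8]
opening: 0.0099
```

Request:
{"method": "step_arm", "body": {"moves": [[[0.1,0,0],[0,0,0],0],[[0.2,0,0],[0,0,0],0],[[0.25,0,0],[0,0,0],0],[[0.3,0,0],[0,0,0],0],[[0.35,0,0],[0,0,0],0],[[0.4,0,0],[0,0,0],0],[[0.45,0,0],[0,0,0],0],[[0.45,0,0],[0,0,0],0],[[0.45,0,0],[0,0,0],0],[[0.45,0,0],[0,0,0],0]]}}

```text
t: 11.8
tool_pos: [0.5307, 0.2204, 0.165]
tool_rot: [-1.224, 1.198, 1.219]
contact_force: [-0.9, 0.1, 1.1]
opening: 0.0097
```

Request:
{"method": "step_arm", "body": {"moves": [[[0.05,0,0],[0,0,0],0],[[0.1,0,0],[0,0,0],0],[[0.15,0,0],[0,0,0],0],[[0.2,0,0],[0,0,0],0],[[0.2,0,0],[0,0,0],0],[[0.2,0,0],[0,0,0],0],[[0.2,0,0],[0,0,0],0],[[0.2,0,0],[0,0,0],0],[[0.2,0,0],[0,0,0],0],[[0.2,0,0],[0,0,0],0]]}}

```text
t: 12.63
tool_pos: [0.5312, 0.2205, 0.1644]
tool_rot: [-1.225, 1.196, 1.218]
contact_force: [-3.4, 0.4, 6.0]
opening: 0.0097
```

Request:
{"method": "step_arm", "body": {"moves": [[[0.2,0.04,0],[0,0,0],0],[[0.25,0.04,0],[0,0,0],0],[[0.3,0.04,0],[0,0,0],0],[[0.3,0.04,0],[0,0,0],0],[[0.3,0.04,0],[0,0,0],0],[[0.3,0.04,0],[0,0,0],0],[[0.3,0.04,0],[0,0,0],0],[[0.3,0.04,0],[0,0,0],0],[[0.3,0.04,0],[0,0,0],0],[[0.3,0.04,0],[0,0,0],0]]}}

```text
t: 13.47
tool_pos: [0.5314, 0.2205, 0.164]
tool_rot: [-1.225, 1.196, 1.217]
contact_force: [-6.3, -0.9, 11.7]
opening: 0.01
```

Stiffness is now about 12 N/mm, the same as the flap's, so the flange has landed. Next I'll ease off and pull up in small steps.

Request:
{"method": "step_arm", "body": {"moves": [[[0,0,0],[0,0,0],0],[[-0.1,0,0],[0,0,0],0],[[-0.15,0,0],[0,0,0],0],[[-0.2,0,0],[0,0,0],0],[[-0.25,0,0],[0,0,0],0],[[-0.3,0,0],[0,0,0],0],[[-0.35,0,0],[0,0,0],0],[[-0.35,0,0],[0,0,0],0],[[-0.35,0,0],[0,0,0],0],[[-0.35,0,0],[0,0,0],0]]}}

```text
t: 14.3
tool_pos: [0.5312, 0.2205, 0.1674]
tool_rot: [-1.225, 1.196, 1.217]
contact_force: [-1.0, 0.9, -0.7]
opening: 0.01
```

Request:
{"method": "step_arm", "body": {"moves": [[[-0.05,0,0],[0,0,0],0],[[-0.1,0,0],[0,0,0],0],[[-0.15,0,0],[0,0,0],0],[[-0.2,0,0],[0,0,0],0],[[-0.25,0,0],[0,0,0],0],[[-0.3,0,0],[0,0,0],0],[[-0.3,0,0],[0,0,0],0],[[-0.3,0,0],[0,0,0],0],[[-0.3,0,0],[0,0,0],0],[[-0.3,0,0],[0,0,0],0]]}}

```text
t: 15.13
tool_pos: [0.5311, 0.2204, 0.1698]
tool_rot: [-1.225, 1.196, 1.218]
contact_force: [2.8, 2.6, -7.8]
opening: 0.0092
```

Request:
{"method": "step_arm", "body": {"moves": [[[-0.05,-0.03,0.03],[0,0,0],0],[[-0.08,-0.03,0.03],[0,0,0],0],[[-0.1,-0.03,0.03],[0,0,0],0],[[-0.1,-0.03,0.03],[0,0,0],0],[[-0.1,-0.03,0.03],[0,0,0],0],[[-0.1,-0.03,0.03],[0,0,0],0],[[-0.1,-0.03,0.03],[0,0,0],0],[[-0.1,-0.03,0.03],[0,0,0],0],[[-0.1,-0.03,0.03],[0,0,0],0],[[-0.1,-0.03,0.03],[0,0,0],0]]}}

```text
t: 15.97
tool_pos: [0.5311, 0.2205, 0.1703]
tool_rot: [-1.225, 1.197, 1.218]
contact_force: [3.5, -0.1, -13.2]
opening: 0.0098
```

Request:
{"method": "step_arm", "body": {"moves": [[[-0.05,0,0],[0,0,0],0],[[-0.05,0,0],[0,0,0],0],[[-0.05,0,0],[0,0,0],0],[[-0.05,0,0],[0,0,0],0],[[-0.05,0,0],[0,0,0],0],[[-0.05,0,0],[0,0,0],0],[[-0.05,0,0],[0,0,0],0],[[-0.05,0,0],[0,0,0],0],[[-0.05,0,0],[0,0,0],0],[[-0.05,0,0],[0,0,0],0]]}}

```text
t: 16.8
tool_pos: [0.531, 0.2205, 0.1706]
tool_rot: [-1.225, 1.198, 1.218]
contact_force: [4.0, 1.6, -16.2]
opening: 0.0101
```

Request:
{"method": "step_arm", "body": {"moves": [[[0,0,0],[0,0,0],0],[[0,0,0],[0,0,0],0],[[0,0,0],[0,0,0],0],[[0,0,0],[0,0,0],0],[[0,0,0],[0,0,0],0],[[0,0,0],[0,0,0],0],[[0,0,0],[0,0,0],0],[[0,0,0],[0,0,0],0],[[0,0,0],[0,0,0],0],[[0,0,0],[0,0,0],0]]}}

```text
t: 17.63
tool_pos: [0.531, 0.2205, 0.1706]
tool_rot: [-1.225, 1.198, 1.218]
contact_force: [4.2, 1.5, -15.2]
opening: 0.0099
```

Run:
```python
from h import *
for i in range(4):
    cams.get_image("side"); o=ctrl.get_obs();print(o["tool_pos"].round(5),o["contact_force"].round(1))
```

```text
[0.53096 0.22051 0.17055] [  3.7   1.2 -15.5]
[0.53098 0.22047 0.17054] [  5.    1.1 -16.2]
[0.53099 0.22049 0.17058] [  4.4   2.1 -15.1]
[0.53098 0.2205  0.17056] [  4.6   0.7 -15.5]
```

Request:
{"method": "step_arm", "body": {"moves": [[[0.03,-0.05,0.01],[0,0,0],0],[[0.03,-0.05,0.01],[0,0,0],0],[[0.03,-0.05,0.01],[0,0,0],0],[[0.03,-0.05,0.01],[0,0,0],0],[[0.03,-0.05,0.01],[0,0,0],0],[[0.03,-0.05,0.01],[0,0,0],0],[[0.03,-0.05,0.01],[0,0,0],0],[[0.03,-0.05,0.01],[0,0,0],0],[[0.03,-0.05,0.01],[0,0,0],0],[[0.03,-0.05,0.01],[0,0,0],0]]}}

```text
t: 18.67
tool_pos: [0.5312, 0.2206, 0.1702]
tool_rot: [-1.225, 1.198, 1.219]
contact_force: [-0.0, 0.1, -12.6]
opening: 0.0099
```

Run:
```python
from h import *
for i in range(4):
    cams.get_image("side"); o=ctrl.get_obs();print(o["tool_pos"].round(5),o["contact_force"].round(1))
```

```text
[0.53124 0.22055 0.17019] [ -0.9  -0.  -13.9]
[0.53127 0.22057 0.17024] [ -0.1  -0.7 -12.4]
[0.53129 0.22058 0.17024] [  0.3  -0.4 -12.1]
[0.53126 0.22059 0.17019] [  0.1  -0.  -11.7]
```

Now about 12.3 N, purely vertical. I'll hold it for two calls (1.67 s).

Request:
{"method": "step_arm", "body": {"moves": [[[0,0,0],[0,0,0],0],[[0,0,0],[0,0,0],0],[[0,0,0],[0,0,0],0],[[0,0,0],[0,0,0],0],[[0,0,0],[0,0,0],0],[[0,0,0],[0,0,0],0],[[0,0,0],[0,0,0],0],[[0,0,0],[0,0,0],0],[[0,0,0],[0,0,0],0],[[0,0,0],[0,0,0],0]]}}

```text
t: 19.7
tool_pos: [0.5312, 0.2206, 0.1702]
tool_rot: [-1.225, 1.198, 1.219]
contact_force: [-0.2, 0.4, -12.0]
opening: 0.0098
```

Request:
{"method": "step_arm", "body": {"moves": [[[0,0,0],[0,0,0],0],[[0,0,0],[0,0,0],0],[[0,0,0],[0,0,0],0],[[0,0,0],[0,0,0],0],[[0,0,0],[0,0,0],0],[[0,0,0],[0,0,0],0],[[0,0,0],[0,0,0],0],[[0,0,0],[0,0,0],0],[[0,0,0],[0,0,0],0],[[0,0,0],[0,0,0],0]]}}

```text
t: 20.53
tool_pos: [0.5312, 0.2205, 0.1702]
tool_rot: [-1.225, 1.198, 1.219]
contact_force: [-0.4, -0.6, -12.3]
opening: 0.01
```

The pull held at about 12 N and the rivet did not come out. I'll lower it back onto the collar, open the jaws and retreat.

Request:
{"method": "step_arm", "body": {"moves": [[[0.1,0,0],[0,0,0],0],[[0.2,0,0],[0,0,0],0],[[0.3,0,0],[0,0,0],0],[[0.4,0,0],[0,0,0],0],[[0.5,0,0],[0,0,0],0],[[0.53,0,0],[0,0,0],0],[[0.53,0,0],[0,0,0],0],[[0.53,0,0],[0,0,0],0],[[0.53,0,0],[0,0,0],0],[[0.53,0,0],[0,0,0],0]]}}

```text
t: 21.37
tool_pos: [0.5318, 0.2208, 0.1653]
tool_rot: [-1.225, 1.197, 1.218]
contact_force: [-2.2, 1.7, 1.0]
opening: 0.0101
```

Request:
{"method": "step_arm", "body": {"moves": [[[0,0,0],[0,0,0],0],[[0,0,0],[0,0,0],0.4],[[0,0,0],[0,0,0],0.4],[[0,0,0],[0,0,0],0.4],[[0,0,0],[0,0,0],0.4],[[0,0,0],[0,0,0],0.4],[[0,0,0],[0,0,0],0.4],[[0,0,0],[0,0,0],0.4],[[0,0,0],[0,0,0],0.4],[[0,0,0],[0,0,0],0.4]], "grip_force": 20}}

```text
t: 22.2
tool_pos: [0.5318, 0.2208, 0.1653]
tool_rot: [-1.225, 1.197, 1.218]
contact_force: [1.0, 0.4, 0.7]
opening: 0.034
```

Request:
{"method": "step_arm", "body": {"moves": [[[-1,0,0],[0,0,0],0.4],[[-2,0,0],[0,0,0],0.4],[[-4,0,0],[0,0,0],0.4],[[-7,0,0],[0,0,0],0.4],[[-10,0,0],[0,0,0],0.4],[[-12,0,0],[0,0,0],0.4],[[-12,10,-10],[0,0,0],0.4],[[-12,10,-20],[0,0,0],0.4],[[-12,10,-20],[0,0,0],0.4],[[-12,10,-20],[0,0,0],0.4]]}}

```text
t: 23.03
tool_pos: [0.4557, 0.0736, 0.2866]
tool_rot: [-1.228, 1.194, 1.217]
contact_force: [0.6, -1.7, 1.0]
opening: 0.0343
```

Request:
{"method": "step_arm", "body": {"moves": [[[0,0,-20],[0,0,0],0.4],[[0,0,-20],[0,0,0],0.4],[[0,0,-20],[0,0,0],0.4],[[0,0,-20],[0,0,0],0.4],[[0,0,-20],[0,0,0],0.4],[[0,0,-20],[0,0,0],0.4],[[0,0,-20],[0,0,0],0.4],[[0,0,-20],[0,0,0],0.4],[[0,0,-20],[0,0,0],0.4],[[0,0,-20],[0,0,0],0.4]]}}

```text
t: 23.87
tool_pos: [0.4598, -0.1252, 0.2871]
tool_rot: [-1.23, 1.193, 1.218]
contact_force: [-0.9, 0.4, -0.8]
opening: 0.0341
```

Run:
```python
from h import *
T=cams.get_image("top");S=cams.get_image("side");o=ctrl.get_obs();print(o["t"],o["tool_pos"],o["contact_force"].round(1))
for n,im in(("t",T),("s",S)): print(n,"flange rim centre",proj(im,[.5300,.2195,.143]).round(1))
a=cv2.resize(T["pixels"][120:310,40:260],None,fx=2,fy=2,interpolation=2);b=cv2.resize(S["pixels"][85:180,180:355],None,fx=4,fy=4,interpolation=2)[:380,:360]
cv2.imwrite("pics/end.png",cv2.hconcat([a,b]))
```

```text
23.9667 [ 0.45977192 -0.1253373   0.28691198] [ 0.   0.2 -0.8]
t flange rim centre [153.3 239.1]
s flange rim centre [232.4 131. ]
```

View pics/end.png

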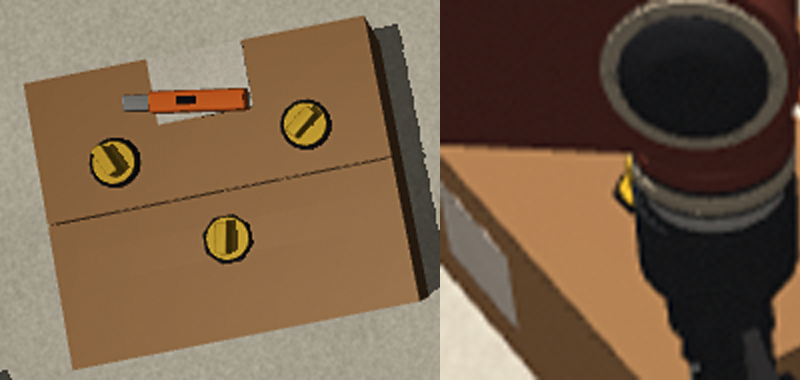

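The top view shows the rivet in the socket at about (153.7,239.4), concentric with its collar and looking like the fitted pair. The arm blocks the side camera, so I'll move it aside for one last check.

Request:
{"method": "step_arm", "body": {"moves": [[[-3,6,-20],[0,0,0],0.4],[[-3,6,-20],[0,0,0],0.4],[[-3,6,-20],[0,0,0],0.4],[[-3,6,-20],[0,0,0],0.4],[[-3,6,-20],[0,0,0],0.4],[[-3,6,-20],[0,0,0],0.4],[[-3,6,-20],[0,0,0],0.4],[[-3,6,-20],[0,0,0],0.4],[[-3,6,-20],[0,0,0],0.4],[[-3,6,-20],[0,0,0],0.4]]}}

```text
t: 24.8
tool_pos: [0.4044, -0.3251, 0.3163]
tool_rot: [-1.231, 1.192, 1.22]
contact_force: [0.3, 0.9, 0.0]
opening: 0.0341
```

Run:
```python
from h import *
S=cams.get_image("side");print(proj(S,[.53,.2195,.143]),ctrl.get_obs()["tool_pos"])
cv2.imwrite("pics/end2.png",cv2.resize(S["pixels"][80:200,170:335],None,fx=4,fy=4,interpolation=2))
```

```text
[232.40022069 131.01301881] [ 0.40438634 -0.32518163  0.31634216]
```

View pics/end2.png

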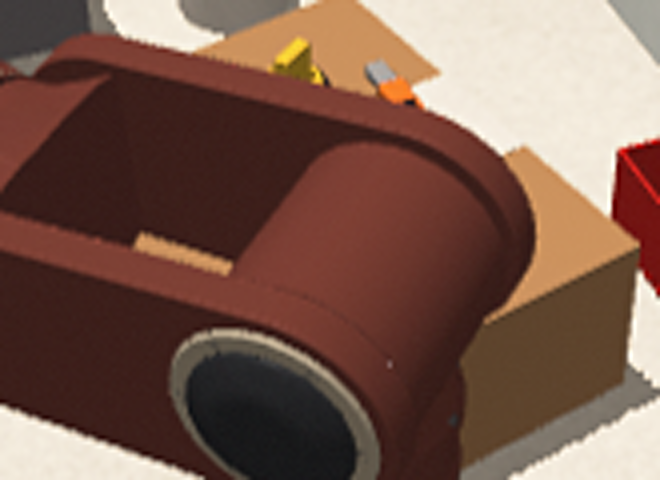

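The forearm still hides the socket from the side camera. I'll swing back towards the start pose, staying high.

Request:
{"method": "step_arm", "body": {"moves": [[[0,-6,38],[0,0,0],0.4],[[0,-6,38],[0,0,0],0.4],[[0,-6,38],[0,0,0],0.4],[[0,-6,38],[0,0,0],0.4],[[0,-6,38],[0,0,0],0.4],[[0,-6,38],[0,0,0],0.4],[[0,-6,38],[0,0,0],0.4],[[0,-6,38],[0,0,0],0.4],[[0,-6,38],[0,0,0],0.4],[[0,-6,38],[0,0,0],0.4]]}}

```text
t: 25.68
tool_pos: [0.4547, 0.0616, 0.3168]
tool_rot: [-1.235, 1.186, 1.226]
contact_force: [0.4, -0.3, -0.2]
opening: 0.0339
```

Request:
{"method": "step_arm", "body": {"moves": [[[0,8,38],[0,0,0],0.4],[[0,8,38],[0,0,0],0.4],[[0,8,38],[0,0,0],0.4],[[0,8,38],[0,0,0],0.4],[[0,8,38],[0,0,0],0.4],[[0,8,38],[0,0,0],0.4],[[0,8,38],[0,0,0],0.4],[[0,8,38],[0,0,0],0.4],[[0,8,38],[0,0,0],0.4],[[0,8,38],[0,0,0],0.4]]}}

```text
t: 26.52
tool_pos: [0.3605, 0.4426, 0.3163]
tool_rot: [-1.238, 1.184, 1.231]
contact_force: [0.2, -0.4, -0.1]
opening: 0.0341
```

Request:
{"method": "step_arm", "body": {"moves": [[[0,10,18],[0,0,0],0.4],[[0,10,18],[0,0,0],0.4],[[0,10,18],[0,0,0],0.4],[[0,10,18],[0,0,0],0.4],[[0,10,18],[0,0,0],0.4],[[0,10,18],[0,0,0],0.4],[[0,10,18],[0,0,0],0.4],[[0,10,18],[0,0,0],0.4],[[0,10,18],[0,0,0],0.4],[[0,10,18],[0,0,0],0.4]]}}

```text
t: 27.35
tool_pos: [0.255, 0.6179, 0.3162]
tool_rot: [-1.237, 1.184, 1.229]
contact_force: [-0.8, -0.7, -0.7]
opening: 0.0344
```

Run:
```python
from h import *
S=cams.get_image("side");print(proj(S,[.53,.2195,.143]),ctrl.get_obs()["tool_pos"])
cv2.imwrite("pics/end3.png",cv2.resize(S["pixels"][80:200,170:335],None,fx=4,fy=4,interpolation=2))
```

```text
[232.40022069 131.01301881] [0.25506273 0.61793944 0.31624466]
```

View pics/end3.png

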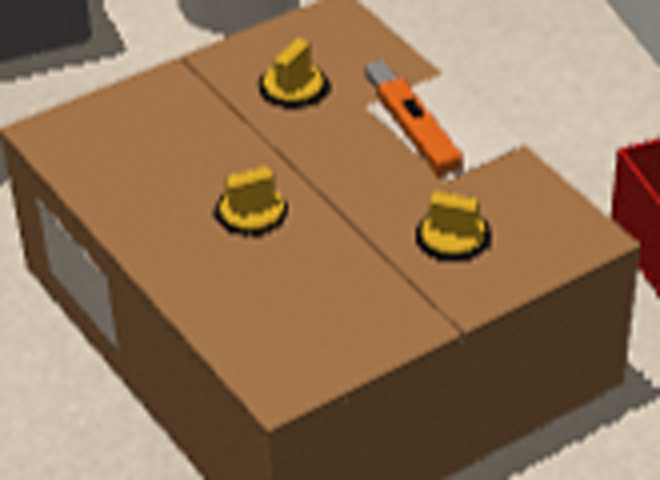

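The rivet, at about (232.5,131), sits flush on its collar just like the two fitted ones. The flap is flat and the cutter hasn't moved.

```bash
python3 -c "
from station import ctrl
print(ctrl.finish_job())"
```

```text
the job is handed in; nothing more can be done
None
```

The yellow rivet is snapped into the near-flap socket and passed the pull test. I handed the job in at about 27 s of the 58 s allowed.

- **Insertion:** after the barb passed the tongues, the flange landed on the collar. I pressed it home with at most about 12 N read at the end of any move. I did not see the snap peak itself, because forces are only reported at the end of each move. The evidence that it snapped is that the joint held the pull afterwards.
- **Pull test:** held at about 12 N straight up for roughly 2 s (readings mostly 11.7–12.6 N, one of 13.9 N), and the rivet stayed in. Before settling there, the pull overshot to 15–16 N for about 1–2 s, with a sideways force of up to 5 N. I backed it off and saw no damage to the flap.
- **Last pictures:** the rivet sits flush and centred on its collar like the two fitted ones. The flap is flat and the cutter has not moved. The robot was clear of everything, with contact force near zero. I did not take a final close look at the holder and tray; the arm touched only the yellow rivet there.

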